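Square the printing block into the red corner of the setting fence

TASK

Push the brass-knobbed wooden printing block along the table into the corner between the aluminium rail and the red stop, until its long side lies flush along the rail and its end is snug against the red stop. Push it only by its wooden body: do not touch its brass knob, lift it or tip it up, and leave the other things on the table where they are.

Things in the scene. Friction and masses are not known exactly. Their poses are not given: they have to be found in the camera images.
- block: The printing block: a rectangular wooden block 120 mm long (its y), 95 mm wide (its x), 32 mm high, lying carved face down on the table with a brass knob in the middle of its top (58 mm high over all); 0.2 to 0.5 kg, loose (a few newtons push it). Origin: centre of its underside. It starts 60 mm or more from the rail, askew up to 0.45 rad, between the two stops, with at least 70 mm free between it and either stop.
- knob: The brass knob on top of the block, 32 mm wide, 26 mm high; origin at its foot, on the middle of the block top. Not to be touched.
- fence: The setting fence: a fixed straight aluminium rail 500 mm long (its y), 22 mm thick, 26 mm high, beyond the block as the robot sees it. Origin: on the table, at the middle of the face towards the block; x points from that face away from the robot (the block lies at negative x), y along the rail to the left. The white paper in front of it is under 1 mm thick and fixed to the table; the block slides freely over it.
- stop_red: The red end stop: fixed bar 24 mm thick (its y), 70 mm long (its x), 26 mm high, square to the rail at one end of it, on the block side; its axes are parallel to the fence's. Origin: centre of its underside, 35 mm in front of the rail face and 237 mm from the rail's middle. It may be at the left or the right end.
- stop_black: The black end stop: the same bar in black at the other end of the rail; not the one wanted.
- bowl: Bystander, loose: blue ceramic bowl, 90 mm wide, 45 mm high. Origin: about the middle of its underside.
- stamp: Bystander, loose: small copper-faced stamp with a dark wooden grip, 60 x 60 mm, 54 mm high. Origin: about the middle of its underside.
- wax: Bystander, loose: round cake of yellow wax, 76 mm wide, 22 mm high. Origin: about the middle of its underside.
- pen: Bystander, loose: wax-drawing pen with wooden handle and brass cup, about 150 mm long, 18 mm high, lying down. Origin: about the middle of its underside.
- dyejar: Bystander, loose: amber dye jar with black cap, 60 mm wide, 100 mm high. Origin: about the middle of its underside.
- brush: Bystander, loose: brush, about 170 mm long, lying down at the left. Origin: about the middle of its underside.
Mind the look-alikes: they are no part of the job. What is meant by the block is not purple, and is the larger of those in its own colour.

How it is judged:
At the end, for the whole second after the job is handed in: The block lies flat and still on the table, its long side within 4 mm of the rail and within 0.04 rad of parallel to it, its end within 4 mm of the red stop (x of block in the frame of fence between -0.0515 and -0.044 m and angle between the x axis of block and the x axis of fence, either way round below 0.04 rad and y of block in the frame of stop_red between -0.076 and 0.076 m and height (world z) of block below 0.004 m and angle between block's own z axis and vertical below 0.04 rad and linear speed of block below 0.01 m/s); the robot touches nothing.
It fails at once if the block was lifted or tipped (raised over 12 mm or tilted over 0.2 rad) (height (world z) of block above 0.012 m or angle between block's own z axis and vertical above 0.2 rad).
It fails at once if the fingers touched the brass knob (over 1 N) (contact force between the fingers and knob above 1 N).
It fails at once if a bystander was moved over 20 mm (distance of any of bowl, stamp, wax, pen, dyejar, brush from where it was at the start of the episode above 0.02 m).
It also fails if it takes over 61 s, if anything falls off the work surface, if the arm or the gripper's body presses on something with over 40 N, if the wrist force passes 120 N, or if a joint passes its speed limit or range.

ROBOT

A 7-joint arm with a two-finger parallel gripper is mounted at the origin on the work surface. World frame = base frame: x ahead of the robot, y to its left, z up, the work surface at z = 0. Lengths are in m, angles in rad, forces in N, time in s.
With the tool pointing down it reaches from about 0.4 to 0.85 m from the base axis. Payload 10.4 kg.
Tool frame: the origin (TCP) lies on the centre line of the jaws, within the pads' length; the fingertips stand 14 mm ahead of it and the grasp point (between the pads) lies 5 mm behind it; z points along the fingers, y is the line along which they close (so a half turn about z gives the same grasp; the last joint's range is limited). The gripper opens to 87 mm and grips with 3 to 60 N. Pads are 19 mm wide; open, the fingers measure 117 mm over their backs; the gripper's body (75 mm by 190 mm) begins 51 mm behind the grasp point.
Start: joints at [1.148, 0.332, -0.065, 1.46, 0.022, 1.35, -0.088], TCP at [0.243, -0.576, 0.237] pointing down, gripper open.
Joint ranges: [-2.6, 2.6], [-0.5, 2.12], [-1.47, 1.34], [0.16, 2.42], [-1.27, 4.41], [0.06, 2.06], [-2.6, 2.6]. Speed limits (rad/s): [2.22, 2.22, 2.79, 2.79, 3.14, 3.14, 3.14].

INTERFACE

Orientations are given as a unit quaternion [x, y, z, w].
In Python, from plant import arm, capture, ticket gives the robot as it stands. The module is installed in compiled form; this text tells all that it offers.
- The arm moves only by the tool step_arm, never from a script. Its argument "targets" is a list of rows, each a list of 7 numbers: the shift along the tool's x, y, z in cm, then the turn, a rotation vector about the tool's x, y, z in rad, then the finger opening in cm, from 0 to 8.7. A call has 1 to 5 rows; each row shifts and turns the commanded pose from where the row before left it, along the tool's axes as they then stand; what a row does not reach is not made up. A row lasts 1/12 s, in which the tool goes at most 41.7 mm and 7.16 degrees, less where a joint would pass 70% of its speed; a pose out of reach is approached as far as the arm can. A call is refused whole if a number of a shift passes 4.17 or a number of a turn 0.125, either way. A call with a gripper value outside its range is refused whole. The fingers move at their own pace and stop on an object; "newtons" is the grip in N (left out, the last holds). Time passes only in rows, so rows that do not move let the fingers close. It gives the time, the measured TCP pose, the force, the opening and the grip force at its end, in the units of the state.
- arm.get_obs(): the state, without advancing time (a new reading comes with each control period).
- capture(name): name is "scene" or "top"; returns a dict with "img" (480x640x3 uint8, red, green, blue), "vertical_fov" (degrees; the focal length in pixels is half the picture's height over the tangent of half this angle, whatever the lens; pixels are square), "cx", "cy" (the principal point, pixels), "extrinsics" (4x4, takes a point from world to camera coordinates). Camera axes: x right, y down, z forward; pixel columns grow to the right and rows downward; lengths in m; the calibration is good to about 2 mm. A picture is of the moment at which its call begins. There is no depth.
- ticket.hand_in(): hands the job in; it is judged then, once.
The state is a dict: "time": time; "qpos": joint angles; "joint_vel": joint speeds; "tau": joint torques, N m; "tool_pos": TCP position; "tcp_rot": TCP orientation; "force": force on the tool from outside, world axes, zero at the start; "moment": the same for the moment, N m; "grip_width": finger opening in m; "grip_force": force on a finger pad.
Only numpy, scipy, OpenCV 4.12 (cv2) and the standard library are available. Lean on these libraries where they do the work, as an engineer would, in place of code of your own. Each camera call takes 0.05 s, during which the arm holds its last target. There are 200 camera calls.

## Working session

There is one attempt and no reset: what is moved stays moved. The work goes in short steps, Python scripts to look and compute and a tool call to move; the robot and the scene stay as the last step left them, time stands still between calls to the robot, and variables do not carry over. Pictures are saved under pics/ and viewed, at most 10 in all, crops included, and the job is handed in when it is done.

Besides the shell and the picture viewer there is one more tool, called after ">>>" as a command line: name --pt "numbers of a row" for each row, then --argument value for the rest. step_arm: Moves the arm, as the interface text tells. Its arguments: {"type":"object","properties":{"targets":{"type":"array"},"newtons":{"type":"number"}},"required":["targets"]}

```bash
mkdir -p pics; cat > h.py <<'E'
import numpy as np, cv2
from plant import arm, capture, ticket
def cam(n):
    c=capture(n); f=240/np.tan(np.radians(c["vertical_fov"])/2)
    c["K"]=np.array([[f,0,c["cx"]],[0,f,c["cy"]],[0,0,1]]); return c
def ray(c,uv,z):
    E=np.array(c["extrinsics"]);R=E[:3,:3];t=E[:3,3];o=-R.T@t
    uv=np.atleast_2d(uv).astype(float)
    d=(np.linalg.inv(c["K"])@np.c_[uv,np.ones(len(uv))].T).T@R
    return o+d*((z-o[2])/d[:,2])[:,None]
def save(c,n): cv2.imwrite(f"pics/{n}.png",cv2.cvtColor(c["img"],cv2.COLOR_RGB2BGR))
E
python3 - <<'E'
from h import *
for n in("top","scene"):
    c=cam(n);save(c,n+"0");print(n,c["vertical_fov"],np.round(c["extrinsics"],3).tolist())
o=arm.get_obs();print(o["time"],o["tool_pos"],o["tcp_rot"],o["grip_width"])
E
```

```text
top 45.43593469814431 [[0.003, -1.0, 0.012, -0.01], [-0.99, -0.005, -0.139, 0.563], [0.14, -0.011, -0.99, 1.077], [0.0, 0.0, 0.0, 1.0]]
scene 46.43248967470082 [[-0.329, 0.944, -0.005, 0.203], [0.783, 0.27, -0.56, -0.435], [-0.528, -0.188, -0.828, 1.452], [0.0, 0.0, 0.0, 1.0]]
0.1 [ 0.24311377 -0.57541726  0.23582339] [ 9.80087761e-01  1.98563752e-01 -1.57095222e-04 -6.26973284e-04] 0.0870932205208967
```

View pics/top0.png

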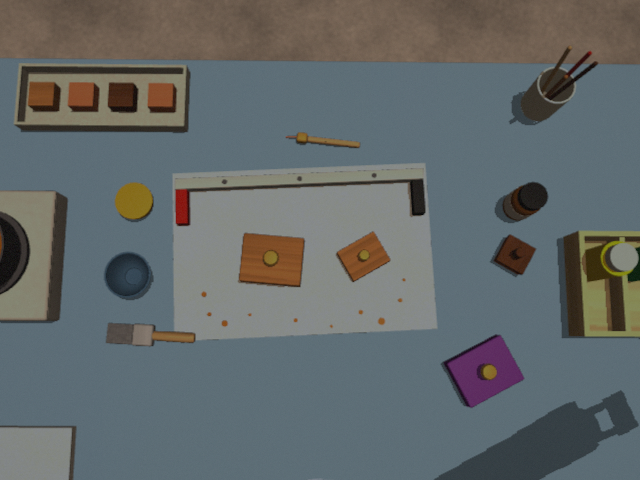

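View pics/scene0.png

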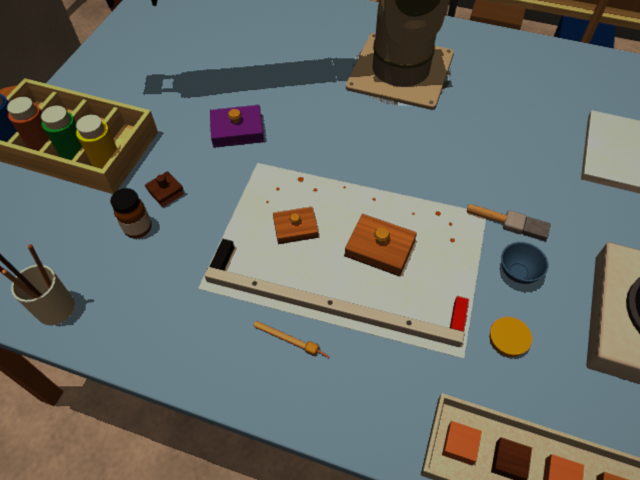

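The top view shows the block at about (271,260), its look-alike at (364,256), the red stop at the left end of the rail (182,207) and the black stop at the right (418,197). The scene view agrees.

```bash
cat >> h.py <<'E'
def block(c, near=(271,260)):
    hsv=cv2.cvtColor(c["img"],cv2.COLOR_RGB2HSV)
    m=cv2.inRange(hsv,(3,120,90),(22,255,255))
    m=cv2.morphologyEx(m,cv2.MORPH_CLOSE,np.ones((5,5)));m=cv2.morphologyEx(m,cv2.MORPH_OPEN,np.ones((5,5)))
    cs=[k for k in cv2.findContours(m,0,1)[0] if cv2.contourArea(k)>400]
    k=min(cs,key=lambda k:np.hypot(*(np.array(cv2.minAreaRect(k)[0])-near)))
    P=ray(c,k[:,0,:],.032)[:,:2]
    return cv2.minAreaRect((P*1000).astype(np.float32)),cv2.contourArea(k),cv2.boundingRect(k)
def mask_pts(c,lo,hi,box):
    hsv=cv2.cvtColor(c["img"],cv2.COLOR_RGB2HSV);m=cv2.inRange(hsv,lo,hi)
    x0,y0,x1,y1=box;q=np.zeros_like(m);q[y0:y1,x0:x1]=m[y0:y1,x0:x1]
    return max(cv2.findContours(q,0,1)[0],key=cv2.contourArea)[:,0,:]
E
python3 - <<'E'
from h import *
c=cam("top");print(block(c))
P=ray(c,mask_pts(c,(0,150,80),(4,255,255),(170,180,200,240)),.026)[:,:2]*1000
print("red",cv2.minAreaRect(P.astype(np.float32)),P.min(0),P.max(0))
P=ray(c,mask_pts(c,(0,0,0),(180,255,50),(405,170,430,225)),.026)[:,:2]*1000
print("black",cv2.minAreaRect(P.astype(np.float32)))
g=cv2.cvtColor(c["img"],cv2.COLOR_RGB2GRAY)
for u in(210,250,290,330,370,400): print(u,g[165:200,u].tolist())
cv2.imwrite("pics/crop.png",cv2.resize(c["img"][150:310,160:440,::-1],None,fx=2.8,fy=2.8,interpolation=2))
E
```

```text
(((545.734375, 99.53768920898438), (118.85433197021484, 92.30658721923828), 85.34400177001953), 2743.0, (240, 234, 64, 51))
red ((651.4390869140625, 280.135986328125), (69.0490951538086, 21.793458938598633), 2.282219171524048) [617.12510342 268.05530199] [686.1609117  292.33862129]
black ((673.0369262695312, -184.99237060546875), (71.64684295654297, 34.326011657714844), 4.283136367797852)
210 [106, 106, 106, 106, 105, 106, 112, 130, 136, 134, 137, 137, 128, 131, 133, 131, 133, 133, 133, 134, 134, 134, 99, 56, 44, 62, 122, 134, 137, 137, 139, 137, 135, 137, 137]
250 [107, 107, 106, 106, 106, 128, 137, 136, 136, 135, 125, 127, 131, 133, 133, 132, 135, 133, 133, 134, 121, 72, 42, 44, 85, 125, 136, 136, 137, 136, 136, 136, 137, 137, 137]
290 [106, 107, 107, 124, 135, 135, 137, 137, 126, 133, 133, 132, 133, 131, 133, 133, 133, 135, 129, 79, 42, 41, 77, 126, 136, 138, 136, 136, 137, 135, 138, 137, 138, 136, 135]
330 [108, 116, 132, 136, 135, 137, 136, 131, 130, 134, 133, 134, 135, 135, 134, 134, 135, 94, 51, 41, 62, 125, 136, 135, 137, 137, 139, 137, 136, 137, 137, 137, 137, 138, 137]
370 [128, 136, 135, 136, 136, 125, 130, 135, 134, 134, 135, 134, 136, 135, 136, 115, 69, 41, 49, 100, 131, 135, 135, 136, 139, 136, 136, 137, 136, 137, 137, 137, 137, 138, 137]
400 [136, 136, 135, 136, 132, 132, 135, 133, 136, 135, 134, 135, 133, 134, 92, 52, 43, 62, 124, 136, 136, 137, 136, 135, 137, 137, 137, 137, 138, 137, 135, 137, 137, 135, 137]
```

View pics/crop.png

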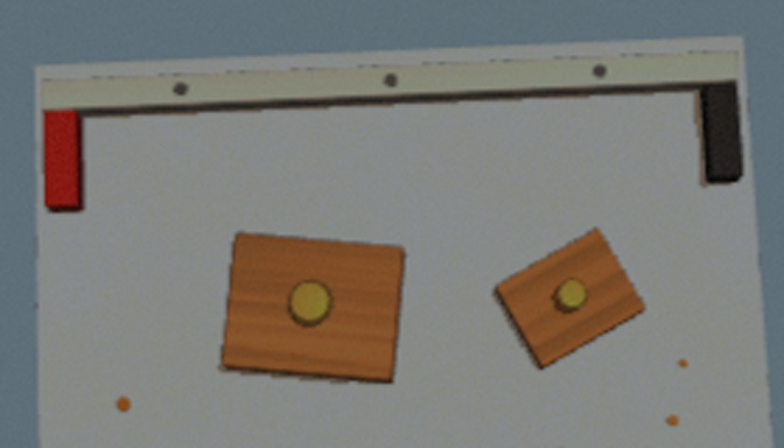

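```bash
cat >> h.py <<'E'
def fence(c):
    g=cv2.cvtColor(c["img"],cv2.COLOR_RGB2GRAY).astype(float);uv=[]
    for u in range(200,405,5):
        s=g[175:195,u]; i=np.argmax(s<95); 
        if i: uv.append((u,175+i-1+(s[i-1]-95)/(s[i-1]-s[i])))
    P=ray(c,uv,.026)[:,:2]; k=np.polyfit(P[:,1],P[:,0],1)   # x=k0*y+k1
    return k
def yaw(o): x,y,z,w=o["tcp_rot"]; return np.arctan2(2*(x*y+z*w),1-2*(y*y+z*z))
E
python3 - <<'E'
from h import *
c=cam("top");k=fence(c);print("fence x=k0*y+k1",k,"fence yaw",-np.arctan(k[0]))
b=block(c);C=cv2.boxPoints(b[0]);print(C)
print("small",block(c,(364,256))[0]);print(yaw(arm.get_obs()))
E
```

```text
fence x=k0*y+k1 [-0.04652632  0.70213152] fence yaw 0.0464927888095745
[[494.96515   44.048145]
 [586.91266   36.56084 ]
 [596.559    155.0229  ]
 [504.6115   162.51021 ]]
small ((552.4893188476562, -80.04875183105469), (65.32675170898438, 82.21217346191406), 29.931106567382812)
0.39983881051103476
```

>>> step_arm --pt "2.39 -2.69 0 0 0 0 8.7" --pt "2.39 -2.69 0 0 0 0 8.7" --pt "2.39 -2.69 0 0 0 0 8.7" --pt "2.39 -2.69 0 0 0 0 8.7" --pt "2.39 -2.69 0 0 0 0 8.7"

```text
time: 0.62
tool_pos: [0.3012, -0.4036, 0.2364]
tcp_rot: [0.98, 0.199, -0.0, 0.0]
force: [0.2, -0.5, 0.6]
grip_width: 0.0875
grip_force: 0.0
```

>>> step_arm --pt "2.39 -2.69 0 0 0 0 8.7" --pt "2.39 -2.69 0 0 0 0 8.7" --pt "2.39 -2.69 0 0 0 0 8.7" --pt "2.39 -2.69 0 0 0 0 8.7" --pt "2.39 -2.69 0 0 0 0 8.7"

```text
time: 1.03
tool_pos: [0.3588, -0.2332, 0.2366]
tcp_rot: [0.98, 0.198, -0.0, 0.0]
force: [0.3, -0.2, -0.1]
grip_width: 0.0868
grip_force: 0.0
```

>>> step_arm --pt "2.39 -2.69 0 0 0 0 8.7" --pt "2.39 -2.69 0 0 0 0 8.7" --pt "2.39 -2.69 0 0 0 0 8.7" --pt "2.39 -2.69 0 0 0 0 8.7" --pt "2.39 -2.69 0 0 0 0 8.7"

```text
time: 1.45
tool_pos: [0.4165, -0.0627, 0.2367]
tcp_rot: [0.98, 0.198, 0.0, 0.0]
force: [1.7, 0.0, -0.2]
grip_width: 0.0869
grip_force: 0.0
```

>>> step_arm --pt "2.39 -2.69 0 0 0 0 8.7" --pt "2.39 -2.69 0 0 0 0 8.7" --pt "2.39 -2.69 0 0 0 0 8.7" --pt "2.39 -2.69 0 0 0 0 8.7" --pt "2.39 -2.69 0 0 0 0 8.7"

```text
time: 1.87
tool_pos: [0.4744, 0.1075, 0.2368]
tcp_rot: [0.98, 0.198, 0.0, 0.0]
force: [-0.2, -0.5, -0.3]
grip_width: 0.0871
grip_force: 0.0
```

>>> step_arm --pt "0 0 0 0 0 0.096 8.7" --pt "0 0 0 0 0 0.096 8.7" --pt "0 0 0 0 0 0.096 8.7" --pt "0 0 0 0 0 0.096 8.7" --pt "0 0 0 0 0 0.097 8.7"

```text
time: 2.28
tool_pos: [0.4741, 0.106, 0.2364]
tcp_rot: [0.999, -0.043, -0.0, 0.0]
force: [0.2, -0.3, -0.9]
grip_width: 0.087
grip_force: 0.0
```

>>> step_arm --pt "0 0 4 0 0 0 8.7" --pt "0 0 4 0 0 0 8.7" --pt "0 0 4 0 0 0 8.7" --pt "0 0 3 0 0 0 8.7" --pt "0 0 2 0 0 0 8.7"

```text
time: 2.7
tool_pos: [0.4724, 0.1055, 0.0634]
tcp_rot: [0.999, -0.04, -0.002, 0.0]
force: [0.4, 0.2, 0.4]
grip_width: 0.0869
grip_force: 0.0
```

>>> step_arm --pt "0 0 2 0 0 0 8.7" --pt "0 0 1.2 0 0 0 8.7" --pt "0 0 1.0 0 0 0 8.7" --pt "0 0 0 0 0 0 8.7"

```text
time: 3.03
tool_pos: [0.4734, 0.1057, 0.0232]
tcp_rot: [0.999, -0.041, -0.001, 0.0]
force: [-1.2, 0.0, -0.5]
grip_width: 0.0869
grip_force: 0.0
```

```bash
python3 - <<'E'
from h import *
c=cam("scene");save(c,"s1");o=arm.get_obs();print(o["tool_pos"],yaw(o),o["force"])
E
```

```text
[0.47402324 0.10593444 0.02435411] -0.08109226525748157 [ 0.49017219  0.50998383 -0.01315038]
```

View pics/s1.png

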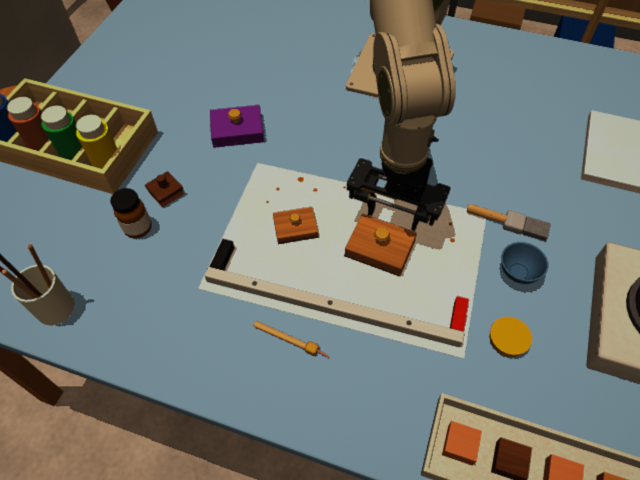

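>>> step_arm --pt "0.8 0 0 0 0 0 8.7" --pt "0.6 0 0 0 0 0 8.7" --pt "0.6 0 0 0 0 0 8.7" --pt "0.7 0 0 0 0 0 8.7" --pt "0.7 0 0 0 0 0 8.7"

```text
time: 3.5
tool_pos: [0.5086, 0.1032, 0.025]
tcp_rot: [0.999, -0.041, -0.0, 0.0]
force: [-5.0, 0.2, 3.9]
grip_width: 0.0869
grip_force: 2.6
```

>>> step_arm --pt "0.7 0 0 0 0 -0.016 8.7" --pt "0.7 0 0 0 0 -0.016 8.7" --pt "0.7 0 0 0 0 -0.016 8.7" --pt "0.7 0 0 0 0 -0.016 8.7" --pt "0.7 0 0 0 0 -0.016 8.7"

```text
time: 3.92
tool_pos: [0.5435, 0.1011, 0.0249]
tcp_rot: [1.0, -0.0, -0.0, 0.0]
force: [-5.3, -0.5, 4.5]
grip_width: 0.087
grip_force: 2.7
```

>>> step_arm --pt "0.7 0 0 0 0 -0.016 8.7" --pt "0.7 0 0 0 0 -0.016 8.7" --pt "0.7 0 0 0 0 -0.016 8.7" --pt "0.7 0 0 0 0 0 8.7" --pt "0.5 0 0 0 0 0 8.7"

```text
time: 4.33
tool_pos: [0.5768, 0.102, 0.0249]
tcp_rot: [1.0, 0.023, -0.0, 0.0]
force: [-5.1, -1.7, 4.2]
grip_width: 0.0869
grip_force: 2.5
```

>>> step_arm --pt "0.3 0 0 0 0 0 8.7" --pt "0.3 0 0 0 0 0 8.7" --pt "0 0 0 0 0 0 8.7"

```text
time: 4.58
tool_pos: [0.5827, 0.1025, 0.0246]
tcp_rot: [1.0, 0.023, 0.0, -0.0]
force: [-0.8, -0.4, -0.3]
grip_width: 0.0867
grip_force: 0.1
```

```bash
python3 - <<'E'
from h import *
c=cam("top");save(c,"t2");o=arm.get_obs();print(o["tool_pos"],yaw(o),o["force"])
E
```

```text
[0.58267611 0.10254076 0.02468087] 0.04657176740992473 [-0.06661212  0.71681062 -0.80036368]
```

View pics/t2.png

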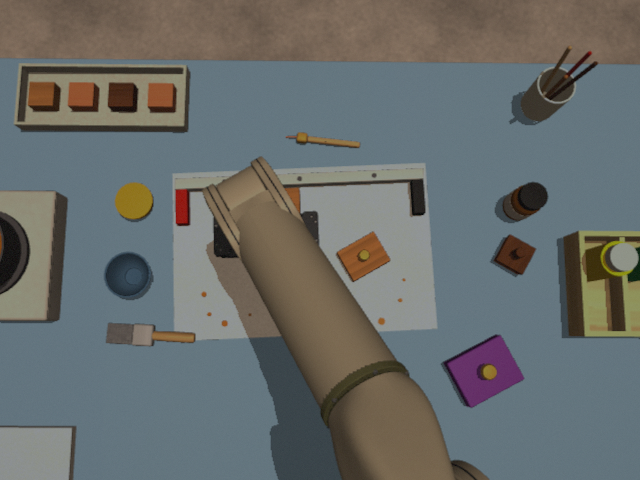

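The arm hides most of the block; its right end, at about (293,195), is now close to the rail. I'll creep forward until it touches.

>>> step_arm --pt "0.2 0 0 0 0 0 8.7" --pt "0.2 0 0 0 0 0 8.7" --pt "0.2 0 0 0 0 0 8.7" --pt "0.1 0 0 0 0 0 8.7"

```text
time: 4.97
tool_pos: [0.589, 0.1029, 0.0246]
tcp_rot: [1.0, 0.023, -0.0, 0.0]
force: [-4.8, -0.2, 4.2]
grip_width: 0.0872
grip_force: 2.5
```

>>> step_arm --pt "0.1 0 0 0 0 0 8.7" --pt "0.1 0 0 0 0 0 8.7"

```text
time: 5.13
tool_pos: [0.5902, 0.103, 0.0245]
tcp_rot: [1.0, 0.023, -0.001, 0.0]
force: [-11.7, -1.1, 9.8]
grip_width: 0.0867
grip_force: 6.0
```

>>> step_arm --pt "0.1 0 0 0 0 0 8.7"

```text
time: 5.22
tool_pos: [0.5902, 0.103, 0.0245]
tcp_rot: [1.0, 0.024, -0.002, 0.001]
force: [-17.9, -1.2, 14.3]
grip_width: 0.0871
grip_force: 8.7
```

>>> step_arm --pt "-1 0 0 0 0 0 8.7" --pt "-2 0 0 0 0 0 8.7" --pt "0 0 -3 0 0 0 8.7" --pt "0 0 -3 0 0 0 8" --pt "0 0 -2.5 0 0 0 7"

```text
time: 5.63
tool_pos: [0.5627, 0.1017, 0.1114]
tcp_rot: [1.0, 0.023, 0.001, -0.0]
force: [0.0, -0.2, 1.3]
grip_width: 0.0801
grip_force: 0.0
```

>>> step_arm --pt "0 0 -0.5 0 0 0 6" --pt "2.2 2.35 0 0 0 0 5" --pt "2.2 2.35 0 0 0 0 5" --pt "2.2 2.35 0 0 0 0 5" --pt "2.2 2.35 0 0 0 0 5"

```text
time: 6.05
tool_pos: [0.6558, 0.0102, 0.1144]
tcp_rot: [1.0, 0.023, 0.001, 0.0]
force: [-0.1, 0.2, 0.5]
grip_width: 0.0525
grip_force: 0.0
```

>>> step_arm --pt "0 0 0 0 0 -0.12 5" --pt "0 0 0 0 0 -0.12 5" --pt "0 0 0 0 0 -0.12 5" --pt "0 0 0 0 0 -0.12 5" --pt "0 0 0 0 0 -0.12 5"

```text
time: 6.47
tool_pos: [0.6549, 0.0116, 0.1141]
tcp_rot: [0.947, 0.32, 0.0, 0.0]
force: [0.1, -0.5, -0.3]
grip_width: 0.0498
grip_force: 0.0
```

>>> step_arm --pt "0 0 0 0 0 -0.12 5" --pt "0 0 0 0 0 -0.12 5" --pt "0 0 0 0 0 -0.12 5" --pt "0 0 0 0 0 -0.12 5" --pt "0 0 0 0 0 -0.12 5"

```text
time: 6.88
tool_pos: [0.6548, 0.0115, 0.1141]
tcp_rot: [0.81, 0.586, 0.0, 0.0]
force: [0.2, -0.0, -0.7]
grip_width: 0.05
grip_force: 0.0
```

>>> step_arm --pt "0 0 0 0 0 -0.12 5" --pt "0 0 0 0 0 -0.12 5" --pt "0 0 0 0 0 -0.12 5" --pt "0 0 0 0 0 0 5"

```text
time: 7.22
tool_pos: [0.6548, 0.0114, 0.114]
tcp_rot: [0.692, 0.721, 0.0, 0.0]
force: [-0.2, -0.4, -1.6]
grip_width: 0.0496
grip_force: 0.0
```

```bash
python3 - <<'E'
from h import *
c=cam("scene");save(c,"s3");o=arm.get_obs();print(o["tool_pos"],yaw(o),o["qpos"],o["grip_width"])
E
```

```text
[0.65465947 0.01160088 0.11405197] 1.604420174505043 [ 0.5710212   0.68224407 -0.95699989  1.4789936   0.56852156  1.27545421
 -0.41259014] 0.050169185813749545
```

View pics/s3.png

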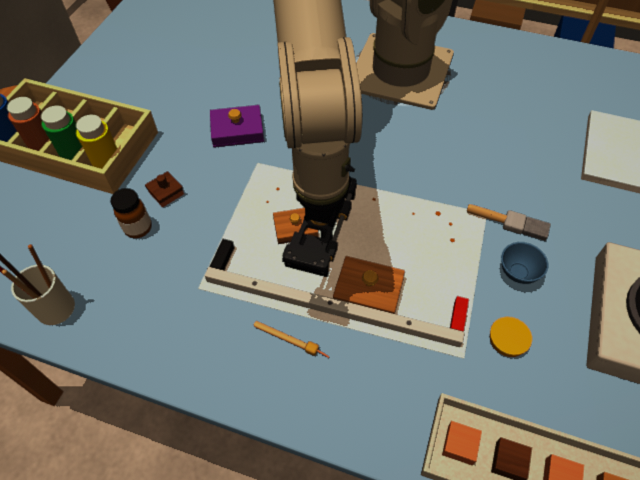

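The block lies along the rail, its centre at about (370,283) and its right end between (345,258) and (335,290). The gripper hovers beside that end.

```bash
python3 - <<'E'
from h import *
c=cam("scene");print(ray(c,[(345,258),(335,290),(406,272),(395,307)],.032)); print(ray(c,[(456,297),(450,330)],.026))
E
```

```text
[[0.61303436 0.04576104 0.032     ]
 [0.68678222 0.04978409 0.032     ]
 [0.60500503 0.16627385 0.032     ]
 [0.68444313 0.16578666 0.032     ]]
[[0.62362232 0.26836149 0.026     ]
 [0.69370465 0.27172516 0.026     ]]
```

>>> step_arm --pt "0 0 3 0 0 -0.012 5" --pt "0 0 2 0 0 0 5"

```text
time: 7.48
tool_pos: [0.6548, 0.0116, 0.0637]
tcp_rot: [0.691, 0.722, 0.0, 0.001]
force: [-0.5, 0.6, -1.1]
grip_width: 0.05
grip_force: 0.0
```

>>> step_arm --pt "0 0 2 0 0 0 5" --pt "0 0 1.3 0 0 0 5" --pt "0 0 0.6 0 0 0 5" --pt "1 0 0 0 0 0 5" --pt "0.8 0 0 0 0 0 5"

```text
time: 7.9
tool_pos: [0.6539, 0.0308, 0.0263]
tcp_rot: [0.691, 0.723, 0.0, 0.0]
force: [1.1, -0.3, 0.3]
grip_width: 0.0501
grip_force: 0.0
```

>>> step_arm --pt "0.5 0 0 0 0 0 5" --pt "0.6 0 0 0 0 0 5" --pt "0.7 0 0 0 0 0 5" --pt "0.8 0 0 0 0 0 5" --pt "0.8 0 0 0 0 0 5"

```text
time: 8.32
tool_pos: [0.6526, 0.0621, 0.0269]
tcp_rot: [0.691, 0.723, -0.001, 0.002]
force: [-2.2, -8.6, 4.8]
grip_width: 0.0501
grip_force: 3.9
```

>>> step_arm --pt "0.8 0 0 0 0 0 5" --pt "0.8 0 0 0 0 0 5" --pt "0.8 0 0 0 0 0 5" --pt "0.8 0 0 0 0 0 5" --pt "0.8 0 0 0 0 0 5"

```text
time: 8.73
tool_pos: [0.6506, 0.1022, 0.0268]
tcp_rot: [0.691, 0.723, -0.001, 0.002]
force: [-1.7, -8.9, 6.3]
grip_width: 0.05
grip_force: 4.1
```

>>> step_arm --pt "0.7 0 0 0 0 0 5" --pt "0.5 0 0 0 0 0 5" --pt "0.4 0 0 0 0 0 5"

```text
time: 8.98
tool_pos: [0.6497, 0.119, 0.0268]
tcp_rot: [0.69, 0.724, -0.0, 0.001]
force: [-1.9, -7.6, 6.7]
grip_width: 0.0497
grip_force: 3.8
```

About 2 cm left to the stop.

>>> step_arm --pt "0.4 0 0 0 0 0 5" --pt "0.4 0 0 0 0 0 5" --pt "0.3 0 0 0 0 0 5" --pt "0.2 0 0 0 0 0 5" --pt "0.2 0 0 0 0 0 5"

```text
time: 9.4
tool_pos: [0.6491, 0.1332, 0.0268]
tcp_rot: [0.69, 0.723, -0.001, 0.002]
force: [-2.0, -8.4, 7.2]
grip_width: 0.05
grip_force: 4.1
```

>>> step_arm --pt "0.1 0 0 0 0 0 5" --pt "0.1 0 0 0 0 0 5" --pt "0.1 0 0 0 0 0 5"

```text
time: 9.65
tool_pos: [0.649, 0.136, 0.0268]
tcp_rot: [0.69, 0.723, -0.001, 0.002]
force: [-1.0, -8.6, 7.5]
grip_width: 0.05
grip_force: 4.1
```

>>> step_arm --pt "0.1 0 0 0 0 0 5" --pt "0.1 0 0 0 0 0 5" --pt "0.1 0 0 0 0 0 5"

```text
time: 9.9
tool_pos: [0.6489, 0.1379, 0.0268]
tcp_rot: [0.691, 0.723, -0.001, 0.002]
force: [-2.6, -14.3, 9.3]
grip_width: 0.0498
grip_force: 6.8
```

>>> step_arm --pt "0.1 0 0 0 0 0 5" --pt "0.1 0 0 0 0 0 5"

```text
time: 10.07
tool_pos: [0.6489, 0.138, 0.0268]
tcp_rot: [0.691, 0.723, -0.003, 0.003]
force: [-5.4, -19.3, 12.3]
grip_width: 0.0499
grip_force: 9.4
```

It has met the stop. I'll retreat and look.

>>> step_arm --pt "-0.5 0 0 0 0 0 5" --pt "-1.5 0 0 0 0 0 5" --pt "-2 0 0 0 0 0 5" --pt "0 0 -3 0 0 0 5" --pt "0 0 -4 0 0 0 5"

```text
time: 10.48
tool_pos: [0.6484, 0.101, 0.0936]
tcp_rot: [0.691, 0.723, -0.002, -0.001]
force: [1.3, 0.8, 0.3]
grip_width: 0.0498
grip_force: 0.0
```

>>> step_arm --pt "0 0 -4 0 0 0 5" --pt "-3.5 -1.5 0 0 0 0 5" --pt "-3.5 -1.5 0 0 0 0 5" --pt "-3.5 -1.5 0 0 0 0 5" --pt "-3.5 -1.5 0 0 0 0 5"

```text
time: 10.9
tool_pos: [0.5963, -0.0404, 0.1364]
tcp_rot: [0.69, 0.724, 0.0, 0.001]
force: [1.3, -0.5, -0.0]
grip_width: 0.05
grip_force: 0.0
```

>>> step_arm --pt "-3.5 -1.5 0 0 0 0 5" --pt "-3.5 -1.5 0 0 0 0 5" --pt "-3.5 -1.5 0 0 0 0 5" --pt "0 0 0 0 0 0 5" --pt "0 0 0 0 0 0 5"

```text
time: 11.32
tool_pos: [0.5564, -0.1494, 0.136]
tcp_rot: [0.692, 0.722, -0.0, 0.001]
force: [0.2, 1.2, -0.0]
grip_width: 0.0501
grip_force: 0.0
```

```bash
python3 - <<'E'
from h import *
c=cam("top");b=block(c,(215,215));print(b,cv2.boxPoints(b[0]))
P=ray(c,mask_pts(c,(0,150,80),(3,255,255),(170,180,192,240)),.026)[:,:2]*1000
print(P.min(0),P.max(0))
cv2.imwrite("pics/t4.png",cv2.resize(c["img"][150:300,150:350,::-1],None,fx=4,fy=4,interpolation=2))
E
```

```text
(((642.2081909179688, 215.2979736328125), (92.84600830078125, 132.2321014404297), 2.8445615768432617), 2803.5, (180, 187, 68, 48)) [[592.5613  279.02875]
 [599.12354 146.95958]
 [691.8551  151.5672 ]
 [685.29285 283.63635]]
[617.12510342 270.02827859] [686.14820242 292.33862129]
```

View pics/t4.png

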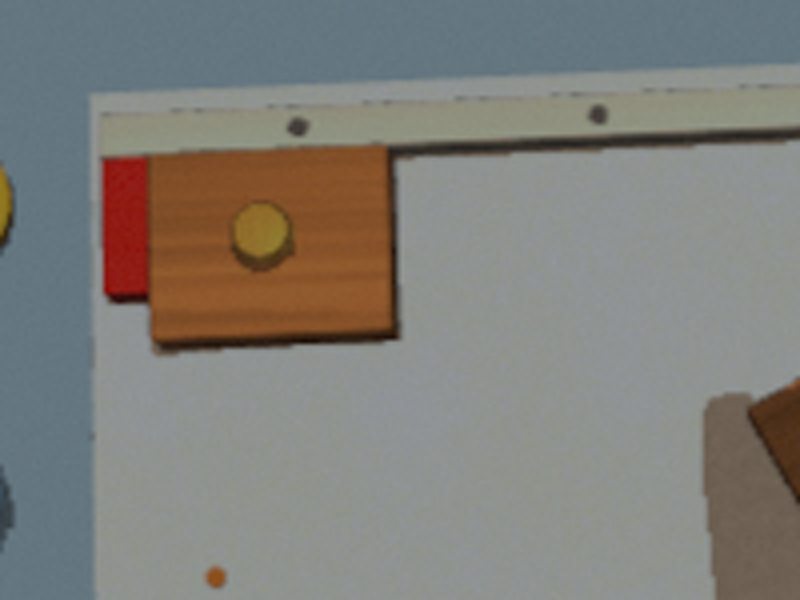

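The block sits in the corner against both the rail and the red stop: in the crop, its left end is at u≈150 and its far edge at v≈150. One numerical check of the near edge against the rail before handing in.

```bash
python3 - <<'E'
from h import *
c=cam("top");hsv=cv2.cvtColor(c["img"],cv2.COLOR_RGB2HSV)
# near top edge: last bright wood row per column ; right end: last bright column per row
V=hsv[...,2].astype(float);uv=[]
for u in range(192,245,2):
    s=V[222:240,u];d=np.diff(s);i=np.argmin(d);uv.append((u,222+i+.5))
P=ray(c,uv,.032)[:,:2];k=np.polyfit(P[:,1],P[:,0],1)
r=[(150+(247.0),0)];f=[-0.04652632,.70213152];y=P[:,1].mean()
print("edge slope",k,"vs",f,"distance mm",1e3*(np.polyval(f,y)-np.polyval(k,y)))
e=[]
for v in range(192,228,2):
    s=V[v,240:256];e.append((240+np.argmin(np.diff(s))+.5,v))
Q=ray(c,e,.032)[:,:2];print("right end y",Q[:,1].mean(),"stop face .268-.271")
E
```

```text
edge slope [-0.05171324  0.60676883] vs [-0.04652632, 0.70213152] distance mm 96.42649776185519
right end y 0.1492374194979321 stop face .268-.271
```

```bash
python3 -c "
from plant import ticket
print(ticket.hand_in())"
```

```text
the job is handed in; nothing more can be done
None
```

I pushed the block into the corner and handed the job in. At the last look its long side was about 1.4 mm off the rail and parallel to about 0.005 rad, with its end snug against the red stop. The hand-in gave no pass or fail.

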